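Hold the third filter in on the loaded colorimeter

ROBOT

A 6-joint arm with a two-finger parallel gripper is mounted at the origin on the work surface. World frame = base frame: x ahead of the robot, y to its left, z up, the work surface at z = 0. Lengths are in m, angles in rad, forces in N, time in s.
With the tool pointing down it reaches from about 0.425 to 0.95 m from the base axis. Payload 3.5 kg.
Tool frame: the origin (TCP) lies between the finger pads; the fingertips stand 22 mm ahead of it and the grasp point (between the pads) lies 3 mm ahead of it (ctrl.nose_length is the z of the fingertips in the tool frame, in m); z points along the fingers, y is the line along which they close (so a half turn about z gives the same grasp; the last joint's range is limited). The gripper opens to 85 mm and grips with 20 to 120 N. Pads are 22 mm wide; open, the fingers measure 114 mm over their backs; the gripper's body (76 mm by 85 mm) begins 54 mm behind the grasp point. The pads swing forward as they close: fully open they stand 13 mm farther back than shut.
Start: joints at [-1.495, 0.286, 1.577, -0, 1.279, -0.15], TCP at [0.151, -0.658, 0.253] pointing down, gripper open.
Joint ranges: [-2.77, 2.77], [-0.9, 2.22], [0.21, 2.48], [-1.53, 4.67], [0.24, 2.81], [-2.84, 2.84]. Speed limits (rad/s): [2.79, 2.79, 3.14, 3.14, 3.14, 3.14].

INTERFACE

Orientations are given as a unit quaternion [x, y, z, w].
In Python, from plant import ctrl gives the robot as it stands. The module is installed in compiled form; this text tells all that it offers.
- The arm moves only by the tool send_rows, never from a script. Its argument "rows" is text: rows parted by semicolons, each of 7 numbers parted by spaces: the turn, a rotation vector about the tool's x, y, z in shares of 180 degrees (1.0 is 180 degrees), then the shift along the tool's x, y, z in shares of 1000 mm (1.0 is 1000 mm), then the opening, from -1 (shut) to 1 (fully open). A call has 1 to 8 rows; each row is the pose to reach, as a shift and turn from the pose commanded when the call began, along the tool's axes at that moment; what a row does not reach only later rows make up. A row lasts 1/8 s, in which the tool goes at most 62.5 mm and 10.7 degrees, less where a joint would pass 70% of its speed; a pose out of reach is approached as far as the arm can. A shift or turn number past 1, either way, is cut back to 1. A call with a gripper value outside its range is refused whole. The fingers move at their own pace and stop on an object; "grip_force" is the grip in N (left out, the last holds). Time passes only in rows, so rows that repeat a pose let the fingers close. It gives the time, the measured TCP pose, the force, the opening and the grip force at its end, in the units of the state.
- ctrl.get_state(): the state, without advancing time (a new reading comes with each control period).
- ctrl.read_camera(name): name is "side" or "top" or "wrist"; returns a dict with "color" (384x512x3 uint8, red, green, blue), "fx", "fy", "cx", "cy" (pixels), "extrinsics" (4x4, takes a point from world to camera coordinates). Camera axes: x right, y down, z forward; pixel columns grow to the right and rows downward; lengths in m; the calibration is good to about 2 mm. A picture is of the moment at which its call begins. There is no depth.
- ctrl.sign_off(): hands the job in; it is judged then, once.
Trained networks look in a picture, given as the dict that the camera call returned (one of the last four; its "shot" number tells which), for a name from the list of things; names that differ only in an ending like _2 or _b are one class to them, and where a whole thing is asked for, a point or a joint stands for the part that bears it (a point fixed in the world has none). Each returns a list of dicts, best first, with "p" (0 to 1); they miss things now and then, are a little off and sometimes report something else, mostly with a low value. They report only what shows in the picture. A call takes as long as a camera call.
- ctrl.look_for(picture, target): "position" ([x, y, z] in m, in the coordinates of the camera as it stood for that picture, good to about 4 mm: the middle of the surface that is visible of it).
The state is a dict: "time": time; "qpos": joint angles; "dq": joint speeds; "joint_efforts": joint torques, N m; "eef_pos": TCP position; "tcp_rot": TCP orientation; "contact_force": force on the tool from outside, world axes, zero at the start; "wrist_torque": the same for the moment, N m; "opening": opening from 0.0 (shut) to 1.0 (fully open); "finger_force": force on a finger pad.
Only numpy, scipy, OpenCV 4.12 (cv2) and the standard library are available. Lean on these libraries where they do the work, as an engineer would, in place of code of your own. Each camera call takes 0.05 s, during which the arm holds its last target. There are 200 camera calls.

TASK

One of the two colorimeters on the bench has the stoppered sample tube standing in its well; the other well is shut with a wide flat black cap. Grip the filter knob of the one with the tube and turn it clockwise to its third click from rest, without overrunning to the fourth, and keep holding it there: the knob springs back if let go, so finish with the gripper still holding it at the third stop. Leave the other knob, the tube, the cap and the things around alone.

Things in the scene. Friction and masses are not known exactly. Their poses are not given: they have to be found in the camera images.
- knob_left (a joint): filter knob of the left (+y) colorimeter: 0 = rest stop, grows CLOCKWISE seen from above; a click every 0.419 rad: stops at 0.419, 0.838, 1.257 (third), 1.676, hard end 2.094. A spring returns it to 0 when let go; no click holds it. Resistance: about 0.07 N m at each stop, 0.12 a quarter click past it, 0.02 a quarter click short of the next
- knob_right (a joint): filter knob of the right (-y) colorimeter: 0 = rest stop, grows CLOCKWISE seen from above; a click every 0.419 rad: stops at 0.419, 0.838, 1.257 (third), 1.676, hard end 2.094. A spring returns it to 0 when let go; no click holds it. Resistance: about 0.07 N m at each stop, 0.12 a quarter click past it, 0.02 a quarter click short of the next
- knob_left_grip (a point): on the turning axis of the left (+y) filter knob, 91 mm above the table, the height to grip. Black 48 mm disc with an upright bar on it, 40 mm long, 14 mm thick, 68 to 106 mm above the table: pinch it across the 14 mm from above. The frame turns with the knob: z up, x along the bar, its pointed nose with white line to -x. The well is 115 mm away, to +x at rest
- knob_right_grip (a point): on the turning axis of the right (-y) filter knob, 91 mm above the table, the height to grip. Black 48 mm disc with an upright bar on it, 40 mm long, 14 mm thick, 68 to 106 mm above the table: pinch it across the 14 mm from above. The frame turns with the knob: z up, x along the bar, its pointed nose with white line to -x. The well is 115 mm away, to +x at rest
- well_left (a point): centre of the mouth of the left colorimeter's sample well: an 18 mm hole, 36 mm deep, in the rear grey block, 75 mm above the table. Frame = the instrument's: z up, -x towards its knob. The instrument is a white case, fixed to the bench, 220 mm (x) by 140 mm (y)
- well_right (a point): centre of the mouth of the right colorimeter's sample well: an 18 mm hole, 36 mm deep, in the rear grey block, 75 mm above the table. Frame = the instrument's: z up, -x towards its knob. The instrument is a white case, fixed to the bench, 220 mm (x) by 140 mm (y)
- meter_left: the left colorimeter: white case fixed to the bench, 220 mm (x) by 140 mm (y); front panel 60 mm high, rear grey block with the well 75 mm high. Origin: centre of its underside; z up; knob axis at x -50 mm, well at x +65 mm. Six black studs 37 mm from the knob axis mark rest (towards -x) and, clockwise, the five stops; the third stop's stud is larger (9 mm, others 4 mm)
- meter_right: the right colorimeter: white case fixed to the bench, 220 mm (x) by 140 mm (y); front panel 60 mm high, rear grey block with the well 75 mm high. Origin: centre of its underside; z up; knob axis at x -50 mm, well at x +65 mm. Six black studs 37 mm from the knob axis mark rest (towards -x) and, clockwise, the five stops; the third stop's stud is larger (9 mm, others 4 mm)
- tube: stoppered sample tube, amber glass, 16 mm diameter with a 20 mm wide dark rubber bung, 82 mm tall, standing in one of the two wells so that its top is 121 mm above the table; origin at the centre of its underside, z up. It marks the loaded colorimeter; not to be disturbed
- cap: flat round black cap plugged into the other well, its 44 mm wide, 8 mm thick round head showing just above the block; 45 mm tall in all; origin at the centre of its underside, z up. Not to be disturbed
- tape: bystander: roll of white tape lying flat, 90 mm across, 45 mm high; origin at the centre of its underside
- flask: bystander: conical flask, 80 mm across the foot, 108 mm high; origin at the centre of its underside
- bottle: bystander: white bottle, 64 mm across, 140 mm high; origin at the centre of its underside

How it is judged:
By the outcome, as a careful person would: the job done as asked, in the order asked, and still so for the second after the job is handed in, while the arm keeps its last pose, push and grip.
It also fails if it takes over 38 s, if anything falls off the work surface, if the arm or the gripper's body presses on something with over 40 N, if the wrist force passes 120 N, or if a joint passes its speed limit or range.

## Working session

There is one attempt and no reset: what is moved stays moved. The work goes in short steps, Python scripts to look and compute and a tool call to move; the robot and the scene stay as the last step left them, time stands still between calls to the robot, and variables do not carry over. Pictures are saved under pics/ and viewed, at most 10 in all, crops included, and the job is handed in when it is done.

Besides the shell and the picture viewer there is one more tool, called after "Call:" by a JSON object that holds its "api" and its "payload". send_rows: Moves the arm, as the interface text tells. Its arguments: {"type":"object","properties":{"rows":{"type":"string"},"grip_force":{"type":"number"}},"required":["rows"]}

```bash
mkdir -p pics; cat > h.py <<'E'
import numpy as np, cv2
from scipy.spatial.transform import Rotation as R
from plant import ctrl
def snap(n,f):
    p=ctrl.read_camera(n); cv2.imwrite('pics/'+f,cv2.cvtColor(p['color'],cv2.COLOR_RGB2BGR)); return p
def find(p,t,k=2):
    E=np.array(p['extrinsics']); o=[]
    for d in ctrl.look_for(p,t)[:k]:
        c=np.array(d['position']); w=np.linalg.inv(E)@np.r_[c,1]
        px=(p['fx']*c[0]/c[2]+p['cx'],p['fy']*c[1]/c[2]+p['cy'])
        o.append((round(d['p'],2),np.round(w[:3],4),np.round(px)))
    return o
def ray(p,u,v,z):
    E=np.array(p['extrinsics']); Rm=E[:3,:3]; c=-Rm.T@E[:3,3]
    d=Rm.T@np.array([(u-p['cx'])/p['fx'],(v-p['cy'])/p['fy'],1]); return c+d*(z-c[2])/d[2]
def proj(p,w):
    c=np.array(p['extrinsics'])@np.r_[w,1]; return p['fx']*c[0]/c[2]+p['cx'],p['fy']*c[1]/c[2]+p['cy']
E
python3 - <<'E'
from h import *
for n in('top','side'):
    p=snap(n,n+'1.png'); print(n,-np.array(p['extrinsics'])[:3,:3].T@np.array(p['extrinsics'])[:3,3])
    for t in('tube','cap','knob_left','knob_left_grip','meter_left','well_left','tape','flask','bottle'): print(t,find(p,t))
s=ctrl.get_state(); print(s['eef_pos'],s['tcp_rot'],s['time'],s['opening'])
E
```

```text
top [ 0.41644456 -0.00413052  1.08373148]
tube []
cap [(0.61, array([0.5946, 0.2198, 0.0774]), array([160., 165.]))]
knob_left [(0.58, array([0.4856, 0.178 , 0.0666]), array([176., 204.])), (0.35, array([ 0.5259, -0.1941,  0.0625]), array([308., 186.]))]
knob_left_grip [(0.51, array([0.4855, 0.1723, 0.0649]), array([178., 204.])), (0.16, array([ 0.4002, -0.4832,  0.0381]), array([408., 228.]))]
meter_left [(0.56, array([0.528 , 0.1898, 0.0572]), array([172., 189.]))]
well_left [(0.96, array([0.5339, 0.1925, 0.0566]), array([171., 187.])), (0.58, array([ 0.5756, -0.1925,  0.0595]), array([306., 169.]))]
tape [(0.76, array([ 0.398 , -0.4846,  0.0354]), array([409., 229.]))]
flask [(0.95, array([ 0.629 , -0.4584,  0.0442]), array([395., 150.])), (0.38, array([0.5345, 0.1913, 0.0563]), array([171., 187.]))]
bottle [(0.57, array([0.5861, 0.4323, 0.095 ]), array([ 80., 169.]))]
side [0.25666825 0.83315093 0.59066045]
tube []
cap [(0.67, array([0.5969, 0.2287, 0.0817]), array([195., 242.]))]
knob_left [(0.93, array([0.4856, 0.1902, 0.0817]), array([244., 241.])), (0.65, array([0.5227, 0.2391, 0.0575]), array([222., 259.]))]
knob_left_grip [(0.95, array([0.4799, 0.1907, 0.0802]), array([246., 242.]))]
meter_left [(0.94, array([0.5214, 0.2391, 0.0547]), array([223., 260.]))]
well_left [(0.71, array([0.5285, 0.2366, 0.058 ]), array([220., 257.]))]
tape []
flask [(0.68, array([ 0.6309, -0.448 ,  0.0352]), array([262., 155.]))]
bottle [(0.63, array([0.5811, 0.4664, 0.0817]), array([145., 318.]))]
[ 0.15116188 -0.65784784  0.25330438] [ 9.93632418e-01  1.12670395e-01  9.05906504e-06 -5.96791577e-06] 1.0 1.0007076749636175
```

View pics/top1.png

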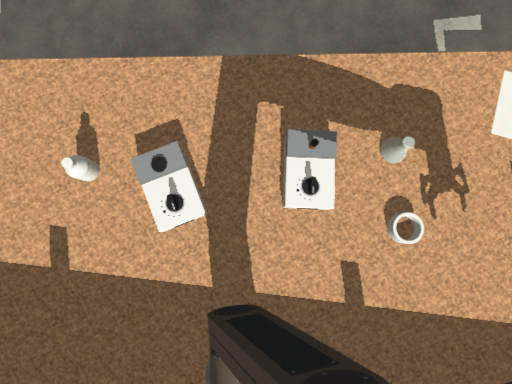

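View pics/side1.png

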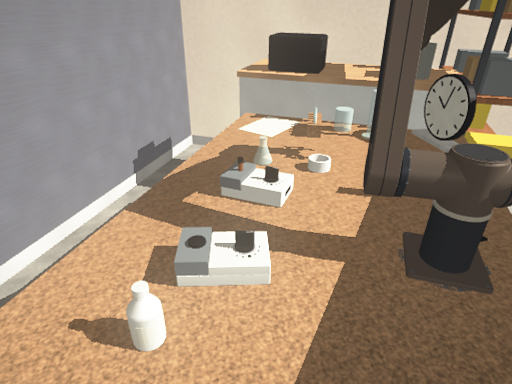

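The right meter has the tube (amber with a dark bung, top view at about (313,142), side view at (240,165)). The cap is on the left meter at (160,162). So I turn the right knob, at about (310,186) in the top view.

The manual's scale: shifts go in shares of 1000 mm and turns go in shares of 180 degrees. Converting my numbers, 415 mm / 1000 = 0.415, 165 mm / 1000 = 0.165, -80 degrees / 180 = -0.4444.

Call:
{"api": "send_rows", "payload": {"rows": "0 0 -0.0556 0.055 -0.044 0 1;0 0 -0.1111 0.11 -0.087 0 1;0 0 -0.1667 0.165 -0.13 0 1;0 0 -0.2222 0.215 -0.17 0 1;0 0 -0.2778 0.265 -0.209 0 1;0 0 -0.3333 0.315 -0.248 0 1;0 0 -0.3889 0.365 -0.287 0 1;0 0 -0.4444 0.415 -0.327 0 1"}}

```text
time: 2.0
eef_pos: [0.4658, -0.2667, 0.2538]
tcp_rot: [0.687, 0.727, 0.0, 0.001]
contact_force: [0.4, -0.9, -0.1]
opening: 1.0
finger_force: 0.0
```

```bash
python3 - <<'E'
from h import *
s=ctrl.get_state(); r=R.from_quat(s['tcp_rot']).as_matrix(); print(s['eef_pos'],s['qpos'],r[:,0],s['time'],ctrl.nose_length)
E
```

```text
[ 0.46579237 -0.26672408  0.25380473] [-7.09137151e-01 -2.06317251e-02  1.91600881e+00 -4.18968402e-05
  1.24494702e+00 -7.66030450e-01] [-5.68755506e-02  9.98380863e-01 -9.08079420e-04] 2.0 0.022
```

Converted, 50 mm / 1000 = 0.05, 42 mm / 1000 = 0.042, -80 degrees / 180 = -0.4444.

Call:
{"api": "send_rows", "payload": {"rows": "0 0 -0.0556 0.027 0.022 0 1;0 0 -0.1111 0.05 0.042 0 1;0 0 -0.1667 0.05 0.042 0 1;0 0 -0.2222 0.05 0.042 0 1;0 0 -0.2778 0.05 0.042 0 1;0 0 -0.3333 0.05 0.042 0 1;0 0 -0.3889 0.05 0.042 0 1;0 0 -0.4444 0.05 0.042 0 1"}}

```text
time: 3.0
eef_pos: [0.5041, -0.2163, 0.2535]
tcp_rot: [0.059, 0.998, -0.0, 0.0]
contact_force: [-0.5, 0.1, -0.4]
opening: 1.001
finger_force: 0.0
```

```bash
python3 - <<'E'
from h import *
p=snap('wrist','w1.png')
E=np.array(p['extrinsics']); print(-E[:3,:3].T@E[:3,3],E[:3,:3])
for t in('tube','knob_right','knob_right_grip','meter_right','well_right'): print(t,find(p,t))
s=ctrl.get_state(); r=R.from_quat(s['tcp_rot']).as_matrix(); print(s['eef_pos'],s['qpos'],r[:,0],s['time'])
E
```

```text
[ 0.4356393  -0.20757143  0.37403478] [[ 1.16854988e-01  9.93148865e-01 -4.94550194e-04]
 [ 9.55582839e-01 -1.12299239e-01  2.72489117e-01]
 [ 2.70566720e-01 -3.23142961e-02 -9.62158738e-01]]
tube [(0.63, array([ 0.6388, -0.2059,  0.1138]), array([282., 320.]))]
knob_right [(0.61, array([ 0.5236, -0.1981,  0.0626]), array([275., 188.]))]
knob_right_grip [(0.82, array([ 0.5207, -0.2007,  0.0674]), array([272., 187.]))]
meter_right [(0.76, array([ 0.5626, -0.1972,  0.061 ]), array([279., 224.]))]
well_right [(0.81, array([ 0.5593, -0.2031,  0.0581]), array([273., 221.])), (0.21, array([ 0.4099, -0.4359,  0.0332]), array([ 30., 100.]))]
[ 0.5040955  -0.21630315  0.25336336] [-5.90327740e-01  7.51021493e-03  1.88884268e+00  3.34526008e-06
  1.24516729e+00 -2.03588923e+00] [-9.92168226e-01  1.24908791e-01 -6.61948018e-05] 3.3
```

View pics/w1.png

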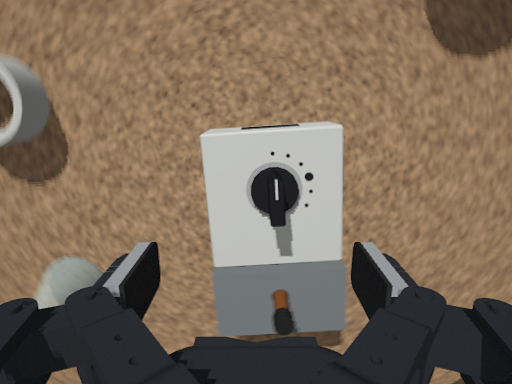

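```bash
cat > fit.py <<'E'
from h import *
from scipy.optimize import least_squares
def fit(p,x0,thr=80,zs=0.061):
    g=cv2.cvtColor(p['color'],cv2.COLOR_RGB2GRAY)
    b=(g<130).astype(np.uint8); n,_,st,ce=cv2.connectedComponentsWithStats(b)
    c=[ce[i] for i in range(n) if 3<=st[i,4]<=250 and st[i,2]<25 and st[i,3]<25]
    W=[ray(p,*q,zs)[:2] for q in c]
    W=[w for w in W if abs(np.hypot(*(w-x0))-.037)<.014]
    W=np.array(W)
    def mod(v): a=v[2]+np.pi-.419*np.arange(6); return v[:2]+.037*np.c_[np.cos(a),np.sin(a)]
    best=None
    for y in np.linspace(-.5,.5,11):
        f=lambda v: np.min(np.linalg.norm(W[:,None]-mod(v)[None],axis=2),axis=1)
        s=least_squares(f,[*x0,y],loss='soft_l1',f_scale=.002,x_scale=[.01,.01,.1])
        if best is None or s.cost<best.cost: best=s
    return best.x,len(W),f(best.x)
E
python3 - <<'E'
import cv2,numpy as np,fit
from h import *
p=ctrl.read_camera('wrist')
v,n,r=fit.fit(p,np.array([.522,-.2])); print(v,n,np.round(r*1e3,1))
print('disc',ray(p,274,190,.068),'tube',ray(p,285,326,.121))
a,b=ray(p,202,135,.06),ray(p,342,124,.06); print('front',a,b,np.arctan2(*(b-a)[[1,0]])-np.pi/2)
a,b=ray(p,342,125,.06),ray(p,344,258,.06); print('rightedge yaw',np.arctan2(*(b-a)[[1,0]]))
c=cv2.resize(p['color'][110:280,190:360],None,fx=3.5,fy=3.5,interpolation=cv2.INTER_CUBIC)[:,:,::-1].copy()
for k in range(6):
    t=v[2]+np.pi-.419*k; q=proj(p,[v[0]+.037*np.cos(t),v[1]+.037*np.sin(t),.061])
    cv2.circle(c,(int((q[0]-190)*3.5),int((q[1]-110)*3.5)),9,(0,0,255),1)
for d in(-.02,.02):
    for e in (-.007,.007):
        q=proj(p,[v[0]+d*np.cos(v[2])-e*np.sin(v[2]),v[1]+d*np.sin(v[2])+e*np.cos(v[2]),.106]); cv2.circle(c,(int((q[0]-190)*3.5),int((q[1]-110)*3.5)),4,(0,255,0),1)
cv2.imwrite('pics/w2.png',c)
E
```

```text
[ 0.52536418 -0.19948327 -0.06260187] 6 [0.1 0.1 0.1 0.1 0.1 0.1]
disc [ 0.52360466 -0.19948112  0.068     ] tube [ 0.63956171 -0.20491212  0.121     ]
front [ 0.46246561 -0.26219101  0.06      ] [ 0.46884513 -0.12768754  0.06      ] -0.047394606867337874
rightedge yaw -0.03649842600964643
```

View pics/w2.png

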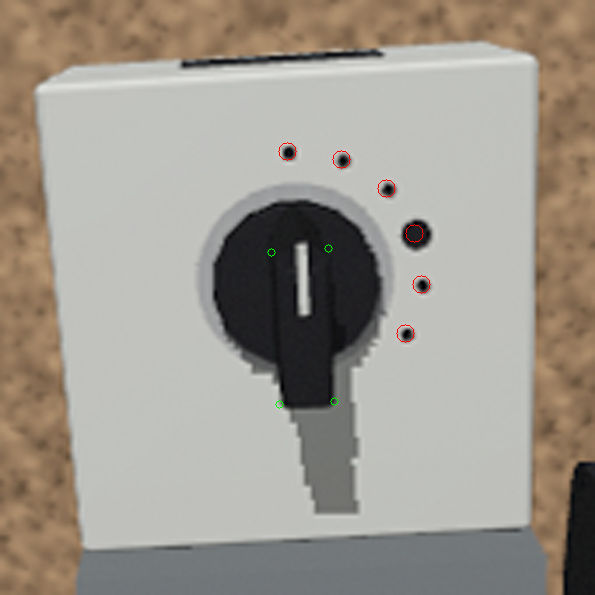

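The six-stud fit is good to 0.1 mm. It puts the knob axis at (0.5254, -0.1995) with yaw about -0.055. The overlay matches the studs and the bar, and the knob is at rest. I'm aligning above it now.

Converted, 105 mm / 1000 = 0.105, 80 mm / 1000 = 0.08, -3.9 degrees / 180 = -0.0217.

Call:
{"api": "send_rows", "payload": {"rows": "0 0 -0.0217 -0.019 0.0193 0.03 0.5;0 0 -0.0217 -0.019 0.0193 0.08 0.3;0 0 -0.0217 -0.019 0.0193 0.105 0.2;0 0 -0.0217 -0.019 0.0193 0.105 0.2;0 0 -0.0217 -0.019 0.0193 0.105 0.2"}}

```text
time: 3.98
eef_pos: [0.5261, -0.2, 0.1498]
tcp_rot: [0.028, 1.0, -0.001, 0.001]
contact_force: [-0.5, 0.4, 0.5]
opening: 0.6
finger_force: 0.0
```

```bash
cat > st.py <<'E'
from h import *
v=np.array([.5254,-.1995])
s=ctrl.get_state(); r=R.from_quat(s['tcp_rot']).as_matrix(); d=np.r_[v,.096]-s['eef_pos']
print('t',s['time'],'pos',np.round(s['eef_pos'],4),'tilt',r[:2,2],'knobangle-if-held deg',np.degrees((np.pi-.057-np.arctan2(r[1,0],r[0,0])+np.pi)%(2*np.pi)-np.pi))
print('shift tool mm',np.round(r.T@d*1e3,1),'open',s['opening'],'F',np.round(s['contact_force'],1),'M',np.round(s['wrist_torque'],3),s['finger_force'],'q6',s['qpos'][5])
E
python3 st.py; python3 -c "
from h import *
snap('wrist','w3.png')"
```

```text
t 3.975 pos [ 0.5261 -0.2     0.1498] tilt [ 0.00200575 -0.00119287] knobangle-if-held deg -0.07167298516268211
shift tool mm [ 0.9  0.5 53.8] open 0.6000918280043945 F [-0.5  0.4  0.5] M [0.041 0.    0.007] 0.0 q6 -2.0586071337801752
```

View pics/w3.png

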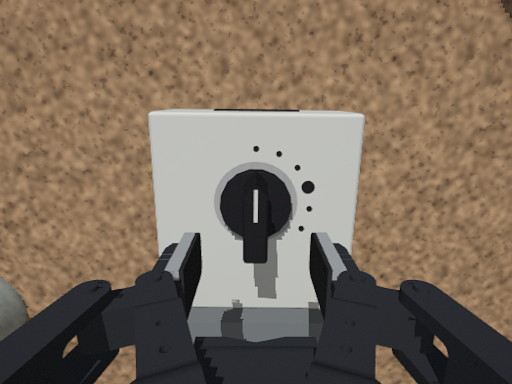

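The bar is centred between the fingers (bar column 255, finger mid-column 256). Descending and closing.

Converted, 53 mm / 1000 = 0.053, 30 mm / 1000 = 0.03.

Call:
{"api": "send_rows", "payload": {"rows": "0 0 0 0.0005 0.0005 0.03 0.2;0 0 0 0.0005 0.0005 0.053 0.2;0 0 0 0.0005 0.0005 0.053 0.2;0 0 0 0.0005 0.0005 0.053 -0.5;0 0 0 0.0005 0.0005 0.053 -1;0 0 0 0.0005 0.0005 0.053 -1;0 0 0 0.0005 0.0005 0.053 -1;0 0 0 0.0005 0.0005 0.053 -1", "grip_force": 60}}

```text
time: 5.03
eef_pos: [0.5259, -0.2, 0.0974]
tcp_rot: [0.028, 1.0, -0.001, 0.001]
contact_force: [-1.2, -1.1, 5.8]
opening: 0.154
finger_force: 59.8
```

```bash
python3 st.py
```

```text
t 5.025 pos [ 0.5259 -0.2     0.0974] tilt [ 0.00278524 -0.00191543] knobangle-if-held deg -0.04023328015628669
shift tool mm [0.6 0.4 1.4] open 0.15400929023311385 F [-1.2 -1.1  5.8] M [-0.182  0.268 -0.28 ] 59.79917764663696 q6 -2.0578833296433694
```

Converted, 36 degrees / 180 = 0.2.

Call:
{"api": "send_rows", "payload": {"rows": "0 0 0.0333 0 0 0 -1;0 0 0.0667 0 0 0 -1;0 0 0.1 0 0 0 -1;0 0 0.1333 0 0 0 -1;0 0 0.1667 0 0 0 -1;0 0 0.2 0 0 0 -1;0 0 0.2 0 0 0 -1"}}

```text
time: 5.9
eef_pos: [0.5258, -0.2003, 0.0974]
tcp_rot: [0.335, 0.942, -0.001, 0.002]
contact_force: [-2.8, -2.0, 6.2]
opening: 0.155
finger_force: 59.7
```

```bash
python3 st.py
```

```text
t 5.9 pos [ 0.5258 -0.2003  0.0974] tilt [ 0.00216223 -0.00334022] knobangle-if-held deg 35.85081994544786
shift tool mm [0.8 0.4 1.4] open 0.15529481639263068 F [-2.8 -2.   6.2] M [-0.346  0.373  0.069] 59.70169007778168 q6 -1.4304870847692788
```

Converted, 36 degrees / 180 = 0.2.

Call:
{"api": "send_rows", "payload": {"rows": "0 0 0.0333 0 0 0 -1;0 0 0.0667 0 0 0 -1;0 0 0.1 0 0 0 -1;0 0 0.1333 0 0 0 -1;0 0 0.1667 0 0 0 -1;0 0 0.1889 0 0 0 -1;0 0 0.2 0 0 0 -1;0 0 0.2 0 0 0 -1"}}

```text
time: 6.9
eef_pos: [0.5254, -0.2006, 0.0974]
tcp_rot: [0.609, 0.793, -0.001, 0.002]
contact_force: [-2.6, -2.5, 7.5]
opening: 0.155
finger_force: 59.8
```

```bash
python3 st.py; python3 - <<'E'
from h import *
p=snap('wrist','w4.png')
snap('top','t4f.png')
q=snap('side','s4f.png')
u,v=map(int,proj(q,[.5254,-.1995,.09])); print(u,v)
a=cv2.resize(q['color'][v-35:v+35,u-45:u+45],None,fx=6,fy=6,interpolation=cv2.INTER_CUBIC)[:,:,::-1]
cv2.imwrite('pics/s4.png',a)
E
```

```text
t 6.9 pos [ 0.5254 -0.2006  0.0974] tilt [ 0.00111783 -0.00374608] knobangle-if-held deg 71.81193104940434
shift tool mm [1.1 0.2 1.4] open 0.15457741305110978 F [-2.6 -2.5  7.5] M [-0.5    0.574  0.091] 59.806294441223145 q6 -0.8025408968477843
271 170
```

View pics/w4.png

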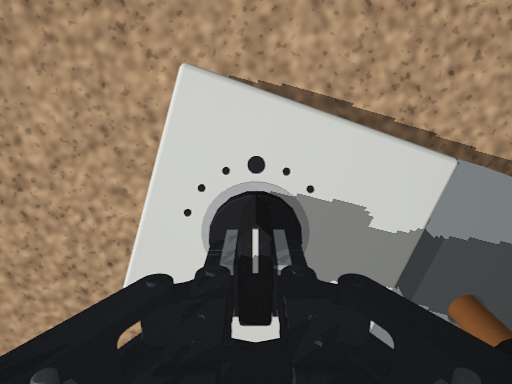

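View pics/s4.png

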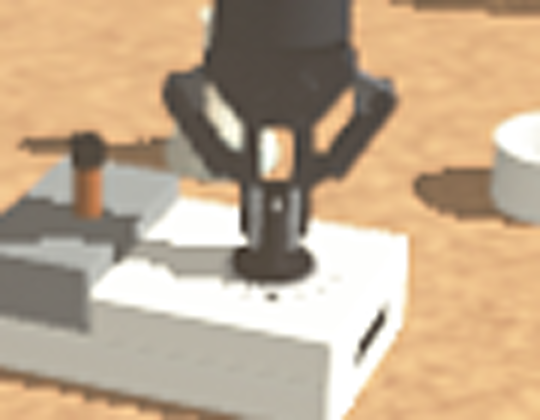

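The white nose line (columns 254–257) points straight at the large third stud at (256,165), and the tube is undisturbed. One numeric check before handing in.

```bash
python3 - <<'E'
from h import *; import fit
p=ctrl.read_camera('wrist')
v,n,r=fit.fit(p,np.array([.5254,-.1995])); print(v,n,np.round(r*1e3,1))
g=cv2.cvtColor(p['color'],cv2.COLOR_RGB2GRAY)
m=np.zeros_like(g); m[228:275,247:264]=g[228:275,247:264]>150
ys,xs=np.nonzero(m); k=np.polyfit(ys,xs,1); a,b=[ray(p,np.polyval(k,y),y,.106) for y in(272,230)]
print(len(ys),k,a,b)
th=np.arctan2(*(b-a)[[1,0]])
for y in (v[2],-.047): print(np.degrees((y+np.pi-th+np.pi)%(2*np.pi)-np.pi))
E
```

```text
[ 0.52524705 -0.19926054 -0.06462692] 6 [0.  0.1 0.1 0.1 0.1 0.1]
134 [-3.72265655e-03  2.55857274e+02] [ 0.52426188 -0.1958626   0.106     ] [ 0.51978196 -0.17884971  0.106     ]
71.5446375782387
72.55458563240897
```

Converted, 0.4 degrees / 180 = 0.0022.

Call:
{"api": "send_rows", "payload": {"rows": "0 0 0.0022 0 0 0 -1;0 0 0.0022 0 0 0 -1;0 0 0.0022 0 0 0 -1;0 0 0.0022 0 0 0 -1"}}

```text
time: 7.6
eef_pos: [0.5255, -0.2006, 0.0974]
tcp_rot: [0.612, 0.791, -0.001, 0.002]
contact_force: [-2.3, -3.6, 7.3]
opening: 0.155
finger_force: 59.8
```

```bash
python3 st.py; python3 -c "
from plant import ctrl
print(ctrl.sign_off())"
```

```text
t 7.6 pos [ 0.5255 -0.2006  0.0974] tilt [ 0.0011087  -0.00374613] knobangle-if-held deg 72.194982983075
shift tool mm [1.1 0.2 1.4] open 0.15487068287476488 F [-2.3 -3.6  7.3] M [-0.467  0.571  0.085] 59.79948878288269 q6 -0.7958219056177057
the job is handed in; nothing more can be done
None
```

I turned the knob of the right colorimeter (the one with the tube) clockwise to about 72°, its third stop, and handed the job in at 7.6 s with the gripper still holding it there.

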